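# Clamp the heat sink onto the power module

## Task

Bond the black heat sink to the power module: stand it between the clamp's jaws with its flat face against the module's adhesive pad and its ends lined up with the module's, fins to the sliding jaw. Then squeeze the clamp's trigger again and again until the jaw has gripped the two firmly and advances no further, and let go. Leave the silver heat sink and the other things on the bench where they are.

Things in the scene. Friction and masses are not known exactly. Their poses are not given: they have to be found in the camera images.
- clamp: One-hand ratchet bar clamp lying on its side, loose, 0.75 kg, 34 mm high. Origin on the bench under the bar. Its axes: z up; y along the steel bar (20 wide, y -135 to 133) from the orange sliding jaw to the black end jaw; both jaws point to +x, handle and trigger to -x. The end jaw (y 106 to 131, x -17 to 108) is fixed on the bar; its pad faces -y
- slider (a joint): Travel of the orange sliding jaw (with handle) towards the end jaw, m; starts 0 to 0.012. It clicks forward in 4 mm teeth, never back. At 0 the pads are 75 mm apart. On module + black heat sink (40 mm together) the pads touch near 0.035; each further tooth adds about 10 N and squashes the soft pads (6 N/mm each). It stops near 0.043, where it is tight; more squeezes do no harm
- trigger (a joint): Squeeze trigger angle, rad: 0 let go (it springs back by itself in about 0.3 s), 0.23 fully squeezed. A full squeeze after a full return moves the slider 8 mm (4 mm once it is tightening) and takes 5 to 20 N of pinch; a half squeeze or half return may give 4 mm or nothing
- handle_grip (a point): Middle of the black pistol-grip handle where it is best squeezed, 17 mm above the bench; it moves with the slider; axes as the clamp. The handle is 22 thick, its back (palm) face 11 from this point towards -y; it runs along x from 63 on the +x side of this point to 45 on the -x side
- trigger_grip (a point): Middle of the trigger where it is squeezed, 17 mm above the bench, on handle_grip's +y side (47 away let go, 21 squeezed). Black lever 12 thick, 26 high, orange face; its outer (+y) face is 6 from this point. Back of handle to front of trigger: 64 mm let go, 38 squeezed: pinch both from above, closing along the clamp's y. The clamp may slide on the bench meanwhile
- jaw_pad: Soft black pad of the sliding jaw, 38 wide (x) x 32 high. Origin on the bench below its back face; its flat face is 12 from there towards +y
- end_pad: Soft black pad of the end jaw, 38 wide (x) x 32 high. Origin on the bench below its back face; its flat face is 12 from there towards -y
- module_center (a point): Centre of the black power module, loose, a block 54 wide (x) x 14 deep (y) x 40 high standing on its long edge just in front of the end pad, brass terminals on top. Its axes nearly follow the clamp's
- module_face (a point): Middle of the module's flat bonding face with the pale grey adhesive pad, which looks towards -y of the module (to the sliding jaw). 20 above the bench
- module: The same power module; origin at the middle of its underside
- heatsink_center (a point): Centre of the BLACK finned heat sink, loose, 95 g, 54 wide (its x) x 26 deep (its y) x 40 high, standing on the bench. Its y axis points out of its flat face, the fins point to its -y. Best held from above by its two ends (54 mm apart, along its x)
- heatsink_face (a point): Middle of the black heat sink's flat face, 13 from its centre along its +y, 20 above its underside
- heatsink: The same black heat sink; origin at the middle of its underside
- silver_sink_center (a point): BARE SILVER heat sink (the wrong one), 78 wide x 20 deep x 30 high; leave alone. Point at its centre
- screwdriver_grip (a point): yellow-handled screwdriver, 190 long, lying; leave alone. Point on its handle
- multimeter_top (a point): yellow multimeter, 150 x 78 x 36, lying; leave alone. Point at the middle of its top
- loadcell_top (a point): aluminium load cell bar, 130 x 30 x 22, lying; leave alone. Point at the middle of its top
- weight_top (a point): brass calibration weight with a knob, diameter 38, 68 high; leave alone. Point at the top of its knob
- board_top (a point): green circuit board with parts, 85 x 62, 15 high; leave alone. Point at the middle of it, 5 above the bench
- solder_top (a point): reel of solder standing on its flange, diameter 54, 44 high; leave alone. Point at the middle of its top

How it is judged:
On the way, in this order (a step that is already met when the one before it is completed fails the run):
1. the black heat sink stands between the jaws, released, upright, its flat face towards the module and no more than about 20 mm from it, lined up end for end within 6 mm (distance between heatsink_face and module_face below 0.02 m and x of heatsink_center in the frame of module between -0.006 and 0.006 m and angle between heatsink's own z axis and vertical below 0.1 rad and height (world z) of heatsink below 0.004 m and contact force between the fingers and heatsink below 0.3 N), for 0.2 s.
2. the trigger is squeezed home with the heat sink in place (value of joint trigger above 0.15 rad and distance between heatsink_face and module_face below 0.03 m), for 0.05 s.
3. the sliding jaw's pad grips the heat sink with more than 16 N (contact force between jaw_pad and heatsink above 16 N), for 0.1 s.
At the end, for the whole second after the job is handed in: Each pad presses its part with over 16 N with the robot away; the middles of the heat sink's flat face and the module's adhesive face are within 6 mm (right way round, lined up, no gap); heat sink, module and clamp level within 0.1 rad and at rest; trigger sprung back (below 0.06 rad) (contact force between jaw_pad and heatsink above 16 N and contact force between end_pad and module above 16 N and distance between heatsink_face and module_face below 0.006 m and angle between each of heatsink, module, clamp's own z axis and vertical below 0.1 rad and value of joint trigger below 0.06 rad and linear speed of each of heatsink, clamp below 0.02 m/s); the robot touches nothing.
It fails at once if another thing on the bench is moved by more than 30 mm (distance of any of silver_sink_center, screwdriver_grip, multimeter_top, loadcell_top, weight_top, board_top, solder_top from where it was at the start of the episode above 0.03 m).
It fails at once if the module or the heat sink is knocked over (angle between any of module, heatsink's own z axis and vertical above 0.6 rad).
It also fails if it takes over 67 s, if anything falls off the work surface, if the arm or the gripper's body presses on something with over 40 N, if the wrist force passes 120 N, or if a joint passes its speed limit or range.

## Robot

A 6-joint arm with a two-finger parallel gripper is mounted at the origin on the work surface. World frame = base frame: x ahead of the robot, y to its left, z up, the work surface at z = 0. Lengths are in m, angles in rad, forces in N, time in s.
With the tool pointing down it reaches from about 0.4 to 0.825 m from the base axis. Payload 7 kg.
Tool frame: the origin (TCP) lies at the very end of the fingers, on their centre line; the grasp point (between the pads) lies 19 mm behind it; z points along the fingers, y is the line along which they close (so a half turn about z gives the same grasp; the last joint's range is limited). The gripper opens to 88 mm and grips with 3 to 60 N. Pads are 19 mm wide; open, the fingers measure 130 mm over their backs; the gripper's body (78 mm by 193 mm) begins 47 mm behind the grasp point.
Start: joints at [-0.929, 0.359, 0.012, 0, -1.224, -0.288], TCP at [0.234, -0.633, 0.227] pointing down, gripper open.
Joint ranges: [-3.07, 3.07], [-1.43, 2.12], [-1.02, 1.25], [-3.03, 1.67], [-3.05, -0], [-3.03, 3.03]. Speed limits (rad/s): [2.39, 2.39, 3.01, 3.14, 3.14, 3.14].

## Interface

Orientations are given as a unit quaternion [w, x, y, z].
In Python, from cell import bot gives the robot as it stands. The module is installed in compiled form; this text tells all that it offers.
- The arm moves only by the tool arm_command, never from a script. Its argument "steps" is a list of rows, each a list of 5 numbers: the closure in counts, from 0 (fully open) to 255 (shut), then the shift along the tool's x, y, z in cm, then the turn about the tool's z in rad. In form: [[hand, x, y, z, turn], ...]. A call has 1 to 20 rows; each row is the pose to reach, as a shift and turn from the pose commanded when the call began, along the tool's axes at that moment; what a row does not reach only later rows make up. A row lasts 1/8 s, in which the tool goes at most 62.5 mm and 10.7 degrees, less where a joint would pass 70% of its speed; a pose out of reach is approached as far as the arm can. A call with a gripper value outside its range is refused whole. The fingers move at their own pace and stop on an object; "newtons" is the grip in N (left out, the last holds). Time passes only in rows, so rows that repeat a pose let the fingers close. It gives the time, the measured TCP pose, the force, the opening and the grip force at its end, in the units of the state.
- bot.sense(): the state, without advancing time (a new reading comes with each control period).
- bot.snapshot(name): name is "side" or "top" or "wrist"; returns (picture, depth): 400x640x3 uint8, red, green, blue; 400x640 float32, m along the optical axis (not along the pixel's ray), 0 where there is no reading.
- bot.camera_params(name): a dict with "fov_y" (degrees; the focal length in pixels is half the picture's height over the tangent of half this angle, whatever the lens; pixels are square), "cx", "cy" (the principal point, pixels), "origin" and "attitude" of the camera in the world. Camera axes: x right, y up, looking along -z (the intrinsics and any distortion apply to the point x, -y, -z); pixel columns grow to the right and rows downward; lengths in m; the calibration is good to about 2 mm. A picture is of the moment at which its call begins: read the wrist's pose just before it. camera_params takes no time and is no camera call; for the wrist camera it gives the pose at the moment of the call.
- bot.hand_in(): hands the job in; it is judged then, once.
The state is a dict: "t": time; "joints": joint angles; "joint_velocities": joint speeds; "joint_torque": joint torques, N m; "position": TCP position; "ee_rot": TCP orientation; "ft_force": force on the tool from outside, world axes, zero at the start; "torque": the same for the moment, N m; "finger_gap": finger opening in m; "grip_force": force on a finger pad.
Only numpy, scipy, OpenCV 4.12 (cv2) and the standard library are available. Lean on these libraries where they do the work, as an engineer would, in place of code of your own. Each camera call takes 0.05 s, during which the arm holds its last target. There are 200 camera calls.

## Working session

There is one attempt and no reset: what is moved stays moved. The work goes in short steps, Python scripts to look and compute and a tool call to move; the robot and the scene stay as the last step left them, time stands still between calls to the robot, and variables do not carry over. Pictures are saved under pics/ and viewed, at most 10 in all, crops included, and the job is handed in when it is done.

Besides the shell and the picture viewer there is one more tool, called after "Request:" as a command line: name --pt "numbers of a row" for each row, then --argument value for the rest. arm_command: Moves the arm, as the interface text tells. Its arguments: {"type":"object","properties":{"steps":{"type":"array","items":{"type":"array","items":{"type":"number"}}},"newtons":{"type":"number"}},"required":["steps"]}

```bash
mkdir -p pics && cat > h.py <<'E'
import numpy as np, cv2
from cell import bot
from scipy.spatial.transform import Rotation as R
def rot(q): return R.from_quat(np.asarray(q,float).ravel()[[1,2,3,0]]).as_matrix() if np.size(q)==4 else np.array(q).reshape(3,3)
def shot(n,save=None):
    p=bot.camera_params(n); im,d=bot.snapshot(n)
    if save: cv2.imwrite('pics/'+save,im[:,:,::-1]); np.savez('pics/'+save+'.npz',im=im,d=d,p=np.array(p,dtype=object))
    return p,im,d
def cloud(p,d):
    f=d.shape[0]/2/np.tan(np.radians(p['fov_y'])/2)
    v,u=np.mgrid[:d.shape[0],:d.shape[1]]
    P=np.stack([(u-p['cx'])/f*d,-(v-p['cy'])/f*d,-d],-1)
    return P@rot(p['attitude']).T+np.array(p['origin'])
E
python3 - <<'E'
from h import *
print(bot.sense())
for n in ['top','side']:
    p,im,d=shot(n,n+'0.png'); print(p)
    W=cloud(p,d); print((d>0).mean(), np.median(W[...,2]))
E
```

```text
{'t': 0.0, 'joints': array([-9.28919782e-01,  3.59366692e-01,  1.10550851e-02, -3.16084096e-04,
       -1.22406294e+00, -2.88102533e-01]), 'joint_velocities': array([-0.0001514 , -0.00071422, -0.00126909, -0.00054166, -0.00143415,
       -0.00031329]), 'joint_torque': array([-2.79070860e-03, -5.82718849e+01,  2.93050861e+01,  6.99748546e+00,
        6.72389375e-03, -1.56904480e-04]), 'position': array([ 0.23365138, -0.63276515,  0.22564022]), 'ee_rot': array([-2.21029877e-04, -1.75912970e-01,  9.84405395e-01,  7.71958332e-04]), 'ft_force': array([ 0.12618124, -0.0433313 ,  0.71426209]), 'torque': array([-0.00835568,  0.03710707, -0.06731715]), 'grip_force': 0.0, 'finger_gap': 0.08761740555106295}
{'fov_y': 51.76944541214831, 'cx': 317.28809781150727, 'cy': 201.3165894891488, 'origin': array([ 0.39713722, -0.02901579,  1.13481422]), 'attitude': array([ 0.70930811,  0.07197286, -0.07488922, -0.69720407])}
0.99619921875 -0.000633857688382089
{'fov_y': 52.651616819151194, 'cx': 319.19157413174895, 'cy': 200.570983619501, 'origin': array([ 0.29746189, -0.85327505,  0.61581245]), 'attitude': array([ 0.85383495,  0.48534237, -0.09164076, -0.16434912])}
0.9960078125 0.026102133669972383
```

View pics/top0.png

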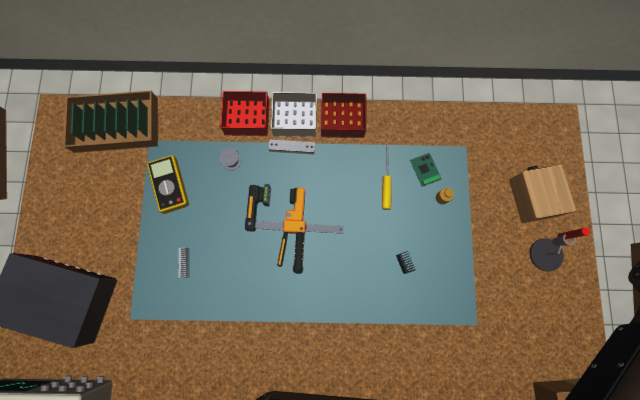

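View pics/side0.png

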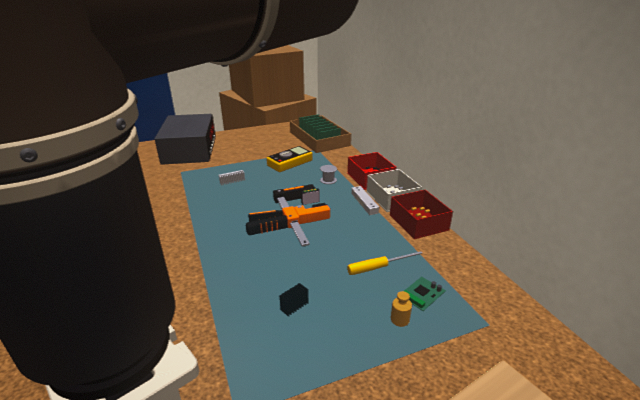

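The top view shows the clamp around (295,230) with jaws up (world +x) and the end jaw to the left (+y). The module is at (265,194) and the black sink at (405,262). The side view shows the sink at (294,299).

```bash
python3 - <<'E'
from h import *
z=np.load('pics/top0.png.npz',allow_pickle=True); im,d,p=z['im'],z['d'],z['p'].item()
W=cloud(p,d)
a=cv2.resize(im[170:285,235:355],None,fx=4.5,fy=4.5,interpolation=cv2.INTER_CUBIC)
b=cv2.resize(im[240:285,385:430],None,fx=5,fy=5,interpolation=cv2.INTER_CUBIC)
c=np.zeros((max(a.shape[0],b.shape[0]),a.shape[1]+b.shape[1],3),np.uint8); c[:a.shape[0],:a.shape[1]]=a; c[:b.shape[0],a.shape[1]:]=b
cv2.imwrite('pics/crop1.png',c[:,:,::-1])
for (u,v) in [(405,262),(267,195),(299,270),(281,265),(262,228),(340,229),(295,195),(251,228),(265,189)]: print(u,v,W[v,u].round(3))
m=np.zeros(d.shape,bool); m[245:282,388:425]=True; m&=(W[...,2]>0.03)
P=W[m][:,:2].astype(np.float32); print('sink',len(P),cv2.minAreaRect(P), W[m][:,2].mean())
m=np.zeros(d.shape,bool); m[180:212,256:280]=True; m&=(W[...,2]>0.036)
P=W[m][:,:2].astype(np.float32); print('mod',len(P),cv2.minAreaRect(P), W[m][:,2].mean())
E
```

```text
405 262 [ 0.469 -0.267  0.032]
267 195 [0.643 0.105 0.041]
299 270 [0.444 0.013 0.034]
281 265 [0.456 0.062 0.027]
262 228 [0.556 0.118 0.019]
340 229 [ 0.556 -0.095  0.024]
295 195 [0.646 0.03  0.033]
251 228 [0.553 0.146 0.031]
265 189 [0.66  0.112 0.039]
sink 136 ((0.42348712682724, -0.16081459820270538), (0.0536738820374012, 0.2634311318397522), 22.79129981994629) 0.07941115115480339
mod 111 ((0.5278762578964233, 0.05862467363476753), (0.31137704849243164, 0.0462433397769928), 25.388423919677734) 0.08933311345634098
```

View pics/crop1.png

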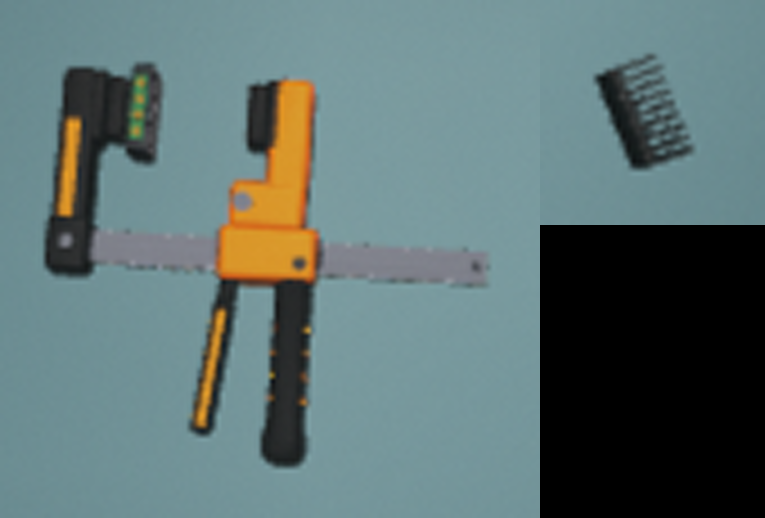

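The crop shows the sink's flat plate on the left, running (601,76) to (638,165), with fins to the right. So its flat face already points towards world +y, turned about 20° towards −x. Next I move above it for a wrist look.

Request:
arm_command --pt "0 -17 13 0 0.75" --pt "0 -34.7 26.2 0 1.54" --pt "0 -34.7 26.2 0 1.54" --pt "0 -34.7 26.2 0 1.54" --pt "0 -34.7 26.2 0 1.54" --pt "0 -34.7 26.2 0 1.54" --pt "0 -34.7 26.2 0 1.54" --pt "0 -34.7 26.2 0 1.54" --pt "0 -34.7 26.2 0 1.54" --pt "0 -34.7 26.2 0 1.54" --pt "0 -34.7 26.2 0 1.54" --pt "0 -34.7 26.2 0 1.54"

```text
t: 1.6
position: [0.4683, -0.2676, 0.2265]
ee_rot: [-0.0, 0.559, 0.829, -0.0]
ft_force: [0.3, -1.1, 0.3]
finger_gap: 0.088
grip_force: 0.0
```

```bash
python3 - <<'E'
from h import *
s=bot.sense(); print(s['position'],rot(s['ee_rot']).round(3),s['joints'].round(2))
p,im,d=shot('wrist','w1.png'); print(p)
W=cloud(p,d)
m=(W[...,2]>0.033)&(W[...,2]<0.05)&(np.hypot(W[...,0]-.469,W[...,1]+.267)<.06)
P=W[m]; v,u=np.nonzero(m); print(len(P),u.min(),u.max(),v.min(),v.max()); r=cv2.minAreaRect(P[:,:2].astype(np.float32)); print(r,cv2.boxPoints(r),np.median(P[:,2]))
E
```

```text
[ 0.46826352 -0.26759945  0.22647839] [[-0.376  0.927 -0.   ]
 [ 0.927  0.376  0.   ]
 [ 0.    -0.    -1.   ]] [-0.16  0.14 -0.29  0.   -1.15 -2.6 ]
{'fov_y': 60.41603182313805, 'cx': 322.0444313849314, 'cy': 204.16307635531282, 'origin': array([ 0.44072811, -0.1988375 ,  0.38514069]), 'attitude': array([ 0.97187859, -0.13682085, -0.0272378 ,  0.18971075])}
824 298 350 171 197
((0.4722021222114563, -0.27035489678382874), (0.05368741974234581, 0.026824746280908585), 21.811492919921875) [[ 0.44229668 -0.2678766 ]
 [ 0.45226353 -0.29278097]
 [ 0.50210756 -0.2728332 ]
 [ 0.4921407  -0.24792883]] 0.040400001117271794
```

View pics/w1.png

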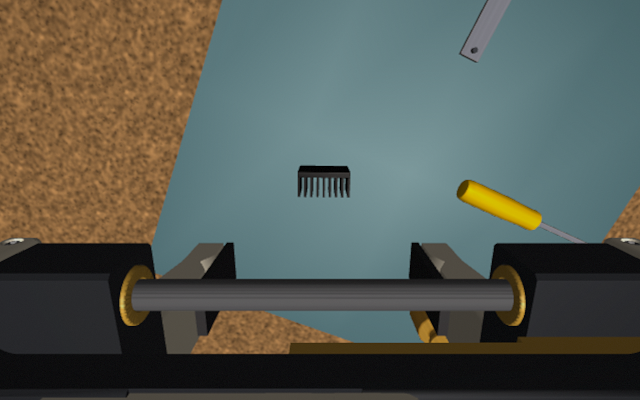

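The wrist view shows the sink at (324,180) with its flat plate upper-most (v≈168) towards tool +x. It is well aligned, so I descend and grip it by its ends.

Request:
arm_command --pt "0 -0.4 0.27 5 0" --pt "0 -0.4 0.27 10 0" --pt "0 -0.4 0.27 15 0" --pt "0 -0.4 0.27 18 0" --pt "0 -0.4 0.27 20 0" --pt "0 -0.4 0.27 21.5 0" --pt "0 -0.4 0.27 21.8 0" --pt "0 -0.4 0.27 21.8 0" --pt "255 -0.4 0.27 21.8 0" --pt "255 -0.4 0.27 21.8 0" --pt "255 -0.4 0.27 21.8 0" --pt "255 -0.4 0.27 21.8 0" --pt "255 -0.4 0.27 21.8 0" --pt "255 -0.4 0.27 21.8 0" --pt "255 -0.4 0.27 21.8 0" --pt "255 -0.4 0.27 21.8 0" --newtons 20

```text
t: 3.65
position: [0.4726, -0.2699, 0.0088]
ee_rot: [0.0, 0.559, 0.829, 0.0]
ft_force: [-1.7, 1.0, 4.9]
finger_gap: 0.0539
grip_force: 20.0
```

Request:
arm_command --pt "255 0 0 -5 0" --pt "255 0 0 -11 0" --pt "255 2 2 -17 0.1" --pt "255 6 6 -19 0.2" --pt "255 10 11 -19 0.3" --pt "255 14 16 -19 0.4" --pt "255 18 21 -19 0.4" --pt "255 21.3 24.5 -19 0.4" --pt "255 21.3 24.5 -19 0.4" --pt "255 21.3 24.5 -19 0.4" --pt "255 21.3 24.5 -19 0.4" --pt "255 21.3 24.5 -19 0.4"

```text
t: 5.15
position: [0.6123, -0.13, 0.1746]
ee_rot: [-0.034, 0.674, 0.737, 0.044]
ft_force: [0.4, -0.2, -1.1]
finger_gap: 0.0538
grip_force: 20.0
```

```bash
python3 - <<'E'
from h import *
s=bot.sense(); print(s['position'],rot(s['ee_rot']).round(3),s['joints'].round(2),s['finger_gap'])
p,im,d=shot('wrist','w2.png')
W=cloud(p,d)
m=(W[...,2]>0.0365)&(W[...,2]<0.05)&(np.hypot(W[...,0]-.645,W[...,1]-.105)<.05)
P=W[m]; v,u=np.nonzero(m); print(len(P),u.min(),u.max(),v.min(),v.max()); r=cv2.minAreaRect(P[:,:2].astype(np.float32)); print(r,cv2.boxPoints(r),np.median(P[:,2]))
E
```

```text
[ 0.61229622 -0.13003865  0.17455438] [[-0.09   0.996  0.009]
 [ 0.99   0.089  0.11 ]
 [ 0.109  0.019 -0.994]] [ 0.03  0.33 -0.11 -0.12 -1.12 -3.03] 0.053776397427457Traceback (most recent call last):
  File "<stdin>", line 6, in <module>
    return umr_minimum(a, axis, None, out, keepdims, initial, where)
ValueError: zero-size array to reduction operation minimum which has no identity
```

View pics/w2.png

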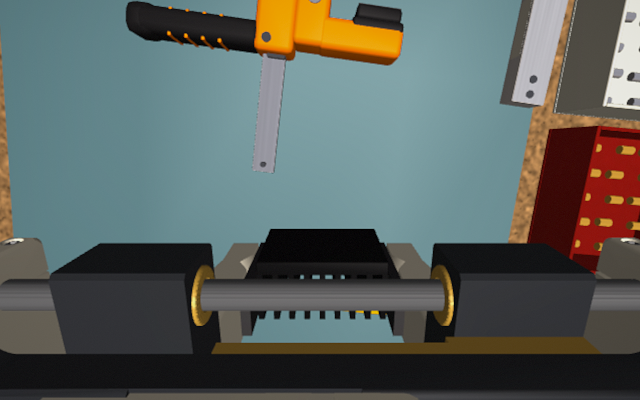

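The view shows the sink still held, but joint 6 is at its limit (−3.03), so this grip cannot reach the final yaw. I'll set the sink down on free bench and regrip it half a turn round.

Request:
arm_command --pt "255 -5 -3 0 -0.4" --pt "255 -5 -5 0 -0.4" --pt "255 -5 -5 0 -0.4" --pt "255 -5 -5 0 -0.4" --pt "255 -5 -5 0 -0.4"

```text
t: 5.82
position: [0.5676, -0.1838, 0.1683]
ee_rot: [-0.024, 0.514, 0.856, 0.05]
ft_force: [0.8, 0.4, -0.5]
finger_gap: 0.054
grip_force: 20.0
```

```bash
python3 - <<'E'
from h import *
s=bot.sense(); print(s['position'],rot(s['ee_rot']).round(3),s['joints'].round(2),s['finger_gap'])
E
```

```text
[ 0.56759061 -0.18381013  0.16825284] [[-0.47   0.883  0.009]
 [ 0.878  0.466  0.11 ]
 [ 0.093  0.06  -0.994]] [-0.06  0.29 -0.18 -0.12 -1.1  -2.54] 0.0540260388626284
```

Request:
arm_command --pt "255 0.1 -3 4 0" --pt "255 0.2 -5.5 9 0" --pt "255 0.34 -7.7 12 0" --pt "255 0.34 -7.7 14 0" --pt "255 0.34 -7.7 14.8 0" --pt "255 0.34 -7.7 15.25 0" --pt "255 0.34 -7.7 15.35 0" --pt "255 0.34 -7.7 15.35 0" --pt "160 0.34 -7.7 15.35 0" --pt "80 0.34 -7.7 15.35 0" --pt "0 0.34 -7.7 15.35 0" --pt "0 0.34 -7.7 15.35 0" --pt "0 0.34 -7.7 15.35 0" --pt "0 0.34 -7.7 14 0" --pt "0 0.34 -7.7 10 0" --pt "0 0.34 -7.7 5 0" --pt "0 0.34 -7.7 0 0" --pt "0 0.34 -7.7 0 0"

```text
t: 8.07
position: [0.4999, -0.2183, 0.1693]
ee_rot: [-0.02, 0.513, 0.856, 0.051]
ft_force: [0.1, 0.3, -0.8]
finger_gap: 0.0876
grip_force: 0.0
```

```bash
python3 - <<'E'
from h import *
s=bot.sense(); print(s['position'],s['joints'].round(3),s['finger_gap'])
p,im,d=shot('wrist','w3.png')
W=cloud(p,d)
m=(W[...,2]>0.033)&(W[...,2]<0.05)&(np.hypot(W[...,0]-.5,W[...,1]+.2)<.06)
P=W[m]; print(len(P),cv2.minAreaRect(P[:,:2].astype(np.float32)),np.median(P[:,2]))
E
```

```text
[ 0.49992353 -0.2183383   0.16933162] [-0.135  0.213 -0.283 -0.124 -1.075 -2.457] 0.08755179068820243
1180 ((0.4999445080757141, -0.20061641931533813), (0.05375085026025772, 0.02680663950741291), 26.43666648864746) 0.04047562933663956
```

Request:
arm_command --pt "0 0 0 -1 -0.18" --pt "0 0 0 -2 -0.36" --pt "0 0 0 -2 -0.54" --pt "0 0 0 -2 -0.72" --pt "0 0 0 -2 -0.9" --pt "0 0 0 -2 -1.08" --pt "0 0 0 -2 -1.26" --pt "0 0 0 -2 -1.44" --pt "0 0 0 -2 -1.62" --pt "0 0 0 -2 -1.8" --pt "0 0 0 -2 -1.98" --pt "0 0 0 -2 -2.16" --pt "0 0 0 -2 -2.34" --pt "0 0 0 -2 -2.52" --pt "0 0 0 -2 -2.7" --pt "0 0 0 -2 -2.88" --pt "0 0 0 -2 -3.06"

```text
t: 10.25
position: [0.4965, -0.2191, 0.1827]
ee_rot: [-0.048, 0.836, -0.546, -0.028]
ft_force: [0.0, -0.2, -0.7]
finger_gap: 0.0877
grip_force: 0.0
```

Request:
arm_command --pt "0 0 0 0 -0.18" --pt "0 0 0 0 -0.36" --pt "0 0 0 0 -0.54" --pt "0 0 0 0 -0.72" --pt "0 0 0 0 -0.9" --pt "0 0 0 0 -1.08" --pt "0 0 0 0 -1.26" --pt "0 0 0 0 -1.44" --pt "0 0 0 0 -1.62" --pt "0 0 0 0 -1.8" --pt "0 0 0 0 -1.98" --pt "0 0 0 0 -2.16" --pt "0 0 0 0 -2.34" --pt "0 0 0 0 -2.4" --pt "0 0 0 0 -2.4"

```text
t: 12.12
position: [0.4967, -0.2191, 0.1829]
ee_rot: [-0.043, 0.814, 0.579, 0.035]
ft_force: [-0.2, 0.6, -0.3]
finger_gap: 0.0874
grip_force: 0.0
```

```bash
python3 - <<'E'
from h import *
s=bot.sense(); print(s['position'],s['joints'].round(3),rot(s['ee_rot']).round(3))
E
```

```text
[ 0.49666578 -0.21912109  0.18288431] [-0.138  0.204 -0.262 -0.123 -1.116  3.001] [[ 0.327  0.945  0.007]
 [ 0.939 -0.326  0.11 ]
 [ 0.107 -0.03  -0.994]]
```

Request:
arm_command --pt "0 0 0 0 -0.15" --pt "0 0 0 0 -0.15"

```text
t: 12.38
position: [0.4988, -0.1966, 0.1857]
ee_rot: [-0.026, 0.778, 0.627, 0.024]
ft_force: [0.2, 0.6, 0.3]
finger_gap: 0.0877
grip_force: 0.0
```

```bash
python3 - <<'E'
from h import *
s=bot.sense(); print(s['position'],s['joints'].round(3),rot(s['ee_rot']).round(3)[:,2])
E
```

```text
[ 0.49877744 -0.19655717  0.18573772] [-0.064  0.178 -0.303 -0.081 -1.091  3.028] [ 0.005  0.071 -0.997]
```

Request:
arm_command --pt "0 0 0 0 -0.15" --pt "0 0 0 0 -0.15"

```text
t: 12.62
position: [0.4983, -0.1704, 0.1867]
ee_rot: [-0.007, 0.742, 0.67, 0.01]
ft_force: [0.0, -1.4, -0.4]
finger_gap: 0.088
grip_force: 0.0
```

```bash
python3 - <<'E'
from h import *
s=bot.sense(); print(s['position'],s['joints'].round(3),rot(s['ee_rot']).round(3)[:,2])
E
```

```text
[ 0.49828062 -0.17042908  0.186712  ] [ 0.025  0.147 -0.359 -0.027 -1.058  3.028] [ 0.007  0.024 -1.   ]
```

Request:
arm_command --pt "0 0 0 0 -0.07" --pt "0 0 0 0 -0.07"

```text
t: 12.88
position: [0.4977, -0.1596, 0.1867]
ee_rot: [0.002, 0.725, 0.689, 0.004]
ft_force: [0.3, -0.6, 0.0]
finger_gap: 0.0876
grip_force: 0.0
```

```bash
python3 - <<'E'
from h import *
s=bot.sense(); print(s['position'],s['joints'].round(3),rot(s['ee_rot']).round(3))
E
```

```text
[ 0.49769407 -0.15959026  0.18673451] [ 6.400e-02  1.350e-01 -3.830e-01 -3.000e-03 -1.044e+00  3.029e+00] [[ 0.05   0.999  0.008]
 [ 0.999 -0.05   0.003]
 [ 0.003  0.008 -1.   ]]
```

Request:
arm_command --pt "0 -2 0.2 0 0.18" --pt "0 -4.1 0.43 0 0.36" --pt "0 -4.1 0.43 0 0.54" --pt "0 -4.1 0.43 0 0.72" --pt "0 -4.1 0.43 0 0.9" --pt "0 -4.1 0.43 0 1.08" --pt "0 -4.1 0.43 0 1.26" --pt "0 -4.1 0.43 0 1.44" --pt "0 -4.1 0.43 0 1.62" --pt "0 -4.1 0.43 0 1.8" --pt "0 -4.1 0.43 0 1.98" --pt "0 -4.1 0.43 0 2.16" --pt "0 -4.1 0.43 0 2.34" --pt "0 -4.1 0.43 3 2.52" --pt "0 -4.1 0.43 6 2.63" --pt "0 -4.1 0.43 9 2.63" --pt "0 -4.1 0.43 9 2.63"

```text
t: 15.0
position: [0.4993, -0.2013, 0.0948]
ee_rot: [-0.002, 0.85, -0.527, 0.001]
ft_force: [-0.2, -0.3, 0.2]
finger_gap: 0.0876
grip_force: 0.0
```

```bash
python3 - <<'E'
from h import *
s=bot.sense(); q=s['position']; M=rot(s['ee_rot']); print(q,s['joints'].round(3),M.round(3))
print('shift cm',M.T@(np.array([.5,-.2006,.009])-q)*100,'turn',-(np.radians(26.44-180)-np.arctan2(M[1,1],M[0,1])))
E
```

```text
[ 0.49926877 -0.20132989  0.0947639 ] [-0.021  0.261 -0.462 -0.004 -0.844  0.484] [[ 0.444 -0.896  0.004]
 [-0.896 -0.444  0.003]
 [-0.001 -0.005 -1.   ]]
shift cm [-0.02326397 -0.05760388  8.57678714] turn -0.0017052116708362597
```

Request:
arm_command --pt "0 0 0 4 0" --pt "0 0 0 7 0" --pt "0 0 0 8.4 0" --pt "0 0 0 8.6 0" --pt "0 0 0 8.6 0" --pt "255 0 0 8.6 0" --pt "255 0 0 8.6 0" --pt "255 0 0 8.6 0" --pt "255 0 0 8.6 0" --pt "255 0 0 8.6 0" --pt "255 0 0 8.6 0" --pt "255 0 0 8.6 0" --pt "255 0 0 5 0" --pt "255 0 0 0 0" --pt "255 0 0 -5 0" --newtons 20

```text
t: 16.88
position: [0.5003, -0.2007, 0.1478]
ee_rot: [-0.003, 0.85, -0.526, 0.003]
ft_force: [1.4, 0.3, -1.9]
finger_gap: 0.054
grip_force: 20.0
```

Request:
arm_command --pt "255 -4 -4 -3 0.1" --pt "255 -8 -8 -5.5 0.2" --pt "255 -12 -12 -5.5 0.3" --pt "255 -16 -16 -5.5 0.4" --pt "255 -20 -20 -5.5 0.5" --pt "255 -24 -24 -5.5 0.5" --pt "255 -29.7 -28.2 -5.5 0.5" --pt "255 -29.7 -28.2 -5.5 0.5" --pt "255 -29.7 -28.2 -5.5 0.5" --pt "255 -29.7 -28.2 -5.5 0.5" --pt "255 -29.7 -28.2 -5.5 0.5"

```text
t: 18.25
position: [0.6198, 0.1894, 0.2041]
ee_rot: [0.004, -0.693, 0.721, -0.002]
ft_force: [-0.0, 0.1, -0.5]
finger_gap: 0.0538
grip_force: 20.0
```

```bash
python3 - <<'E'
from h import *
s=bot.sense(); print(s['position'],rot(s['ee_rot']).round(3),s['joints'].round(2),s['finger_gap'])
p,im,d=shot('wrist','w4.png'); print(p['origin'])
W=cloud(p,d)
m=(W[...,2]>0.0365)&(W[...,2]<0.05)&(np.hypot(W[...,0]-.645,W[...,1]-.105)<.05)
P=W[m]; v,u=np.nonzero(m); print(len(P),u.min(),u.max(),v.min(),v.max()); r=cv2.minAreaRect(P[:,:2].astype(np.float32)); print(r,cv2.boxPoints(r),np.median(P[:,2]))
E
```

```text
[0.61983289 0.18938775 0.20408661] [[-0.039 -0.999  0.009]
 [-0.999  0.039  0.002]
 [-0.003 -0.009 -1.   ]] [ 0.6   0.32 -0.09  0.   -1.15 -0.64] 0.05378211771756328
[0.61609199 0.11383382 0.3625206 ]
990 259 329 92 146
((0.6448737382888794, 0.1260596066713333), (0.04862546548247337, 0.06236235797405243), 89.40563201904297) [[0.61344206 0.10207164]
 [0.67580104 0.10142472]
 [0.6763054  0.15004757]
 [0.61394644 0.15069449]] 0.0407778568454398
```

View pics/w4.png

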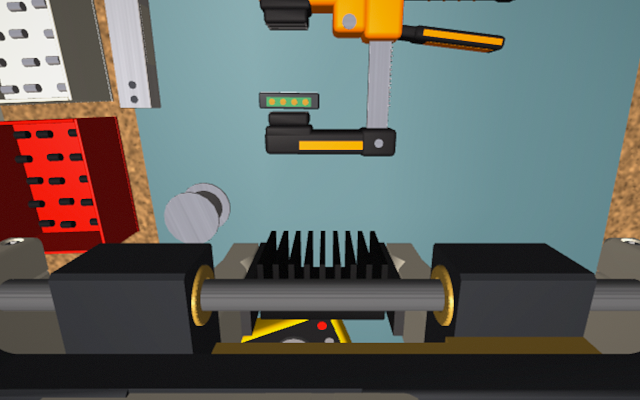

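The view shows the module at (260–319, 93–108), the end jaw below it at (265–395, 113–155), and the sliding jaw's pad at (265–310, 5–28). The sink is held with its fins towards the camera.

```bash
python3 - <<'E'
from h import *
z=np.load('pics/w4.png.npz',allow_pickle=True); d,p,im=z['d'],z['p'].item(),z['im']
W=cloud(p,d)
def rect(m,n):
    P=W[m]; r=cv2.minAreaRect(P[:,:2].astype(np.float32)); print(n,len(P),r,'z',np.median(P[:,2]).round(4)); print(cv2.boxPoints(r).round(4).tolist())
v,u=np.mgrid[:400,:640]
rect((u>250)&(u<330)&(v>88)&(v<110)&(W[...,2]>.035)&(W[...,2]<.047),'module')
rect((u>255)&(u<400)&(v>126)&(v<158)&(W[...,2]>.028)&(W[...,2]<.04),'endjaw')
for k in (285,295,305):
    print(k,[(j,W[j,k].round(3).tolist()) for j in range(8,34,4)],im[20,k])
b=(u>365)&(u<395)&(v>50)&(v<125)&(W[...,2]>.012)&(W[...,2]<.03); rect(b,'bar')
for k in (275,300): print(k,[(j,W[j,k].round(3).tolist()) for j in range(105,128,3)])
E
```

```text
module 979 ((0.6489560008049011, 0.10955241322517395), (0.014261708594858646, 0.0540589839220047), 86.6842269897461) z 0.0408
[[0.6215999722480774, 0.10400000214576721], [0.6754999756813049, 0.10090000182390213], [0.6764000058174133, 0.11509999632835388], [0.6223999857902527, 0.11819999665021896]]
endjaw 3422 ((0.6128336787223816, 0.14836229383945465), (0.026516977697610855, 0.1250518262386322), 86.720703125) z 0.0344
[[0.5497000217437744, 0.1386999934911728], [0.6744999885559082, 0.1315000057220459], [0.6759999990463257, 0.15800000727176666], [0.5511999726295471, 0.16519999504089355]]
285 [(8, [0.648, 0.034, 0.034]), (12, [0.648, 0.037, 0.033]), (16, [0.648, 0.04, 0.032]), (20, [0.649, 0.043, 0.034]), (24, [0.649, 0.046, 0.03]), (28, [0.651, 0.045, 0.013]), (32, [0.653, 0.046, 0.001])] [43 40 41]
295 [(8, [0.639, 0.034, 0.034]), (12, [0.64, 0.037, 0.033]), (16, [0.64, 0.04, 0.034]), (20, [0.64, 0.043, 0.033]), (24, [0.64, 0.046, 0.031]), (28, [0.642, 0.046, 0.013]), (32, [0.643, 0.047, 0.0])] [43 41 40]
305 [(8, [0.631, 0.034, 0.033]), (12, [0.631, 0.037, 0.033]), (16, [0.631, 0.04,
[... 213 characters left out ...]
02164342626929283), 87.53462982177734) z 0.0205
[[0.5525000095367432, 0.06930000334978104], [0.5741000175476074, 0.06840000301599503], [0.5770000219345093, 0.13429999351501465], [0.555400013923645, 0.13519999384880066]]
275 [(105, [0.662, 0.113, 0.04]), (108, [0.662, 0.116, 0.04]), (111, [0.668, 0.119, 0.001]), (114, [0.663, 0.121, 0.033]), (117, [0.663, 0.124, 0.034]), (120, [0.664, 0.126, 0.034]), (123, [0.664, 0.129, 0.034]), (126, [0.664, 0.132, 0.032])]
300 [(105, [0.639, 0.114, 0.041]), (108, [0.639, 0.117, 0.04]), (111, [0.642, 0.12, 0.001]), (114, [0.64, 0.122, 0.032]), (117, [0.64, 0.125, 0.033]), (120, [0.64, 0.127, 0.034]), (123, [0.64, 0.13, 0.034]), (126, [0.641, 0.133, 0.034])]
```

Request:
arm_command --pt "255 4 -1 0 0.019" --pt "255 8 -2.5 0 0.019" --pt "255 10.3 -3 1 0.019" --pt "255 10.3 -3 5 0.019" --pt "255 10.3 -3 9 0.019" --pt "255 10.3 -3 13 0.019" --pt "255 10.3 -3 16 0.019" --pt "255 10.3 -3 18 0.019" --pt "255 10.3 -3 19 0.019" --pt "255 10.3 -3 19.4 0.019" --pt "255 10.3 -3 19.45 0.019" --pt "255 10.3 -3 19.45 0.019"

```text
t: 19.8
position: [0.6477, 0.0868, 0.0109]
ee_rot: [0.004, -0.687, 0.727, -0.002]
ft_force: [-2.5, -0.1, 6.3]
finger_gap: 0.0538
grip_force: 20.0
```

Request:
arm_command --pt "80 0 0 0 0" --pt "70 0 0 0 0" --pt "70 0 0 0 0" --pt "70 0 0 0 0" --pt "70 0 0 -1 0" --pt "70 0 0 -4 0" --pt "70 0 0 -8 0" --pt "70 -4 0 -13 0" --pt "70 -8 0 -18 0" --pt "70 -10 0 -20 0" --pt "70 -10 0 -20 0"

```text
t: 21.18
position: [0.6526, 0.1885, 0.2128]
ee_rot: [0.006, -0.688, 0.726, -0.003]
ft_force: [0.5, -0.5, -0.4]
finger_gap: 0.0638
grip_force: 0.0
```

```bash
python3 - <<'E'
from h import *
s=bot.sense(); print(s['position'],rot(s['ee_rot']).round(3),s['joints'].round(2),s['finger_gap'],s['t'])
p,im,d=shot('wrist','w5.png')
W=cloud(p,d)
m=(W[...,2]>0.0365)&(W[...,2]<0.047)&(abs(W[...,0]-.648)<.045)
for a,b,n in((.06,.1,'sink'),(.1,.125,'mod')):
    k=m&(W[...,1]>a)&(W[...,1]<b); P=W[k]; r=cv2.minAreaRect(P[:,:2].astype(np.float32)); print(n,len(P),r,cv2.boxPoints(r).round(4).tolist())
E
```

```text
[0.65258135 0.18847896 0.21275673] [[-0.054 -0.998  0.013]
 [-0.999  0.054  0.005]
 [-0.005 -0.013 -1.   ]] [ 0.57  0.37 -0.01  0.   -1.18 -0.62] 0.06383217709842207 21.175
sink 886 ((0.6480405926704407, 0.08853652328252792), (0.025604162365198135, 0.053923387080430984), 86.87527465820312) [[0.6204000115394592, 0.07720000296831131], [0.6743000149726868, 0.07429999858140945], [0.6757000088691711, 0.0997999981045723], [0.6218000054359436, 0.10279999673366547]]
mod 1040 ((0.6486176252365112, 0.10750120133161545), (0.017578482627868652, 0.05367545783519745), 87.01934814453125) [[0.621399998664856, 0.10010000318288803], [0.675000011920929, 0.09730000048875809], [0.6758999824523926, 0.11490000039339066], [0.6223000288009644, 0.1177000030875206]]
```

View pics/w5.png

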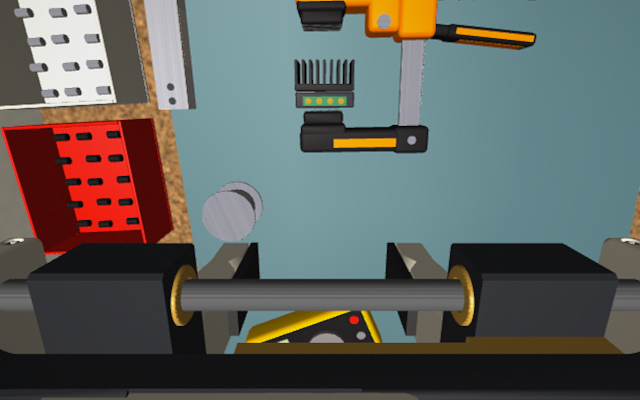

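The view shows the sink standing against the module at (296–354, 60–108), ends lined up within 1 mm. Next I locate the handle and trigger from the stored pictures.

```bash
python3 - <<'E'
from h import *
a=np.radians(-3.25); O=np.array([.5606,.0327]); Rm=np.array([[np.cos(a),-np.sin(a)],[np.sin(a),np.cos(a)]])
for f in ('w2','top0'):
    z=np.load(f'pics/{f}.png.npz',allow_pickle=True); d,p=z['d'],z['p'].item()
    W=cloud(p,d); C=(W[...,:2]-O)@Rm
    print(f)
    for x0 in np.arange(-.13,-.02,.01):
        k=(abs(C[...,0]-x0)<.003)&(W[...,2]>.02)&(W[...,2]<.04)&(abs(C[...,1])<.09)
        ys=np.sort(C[...,1][k]); 
        if len(ys)<3: continue
        g=np.split(ys,np.nonzero(np.diff(ys)>.008)[0]+1)
        print(x0.round(3),[(len(q),(q[0]*1e3).round(1),(q[-1]*1e3).round(1)) for q in g])
s=bot.sense(); print(s['position'])
E
```

```text
w2
-0.12 [(63, np.float64(-32.6), np.float64(-11.4))]
-0.11 [(255, np.float64(-34.7), np.float64(-8.7))]
-0.1 [(237, np.float64(-33.6), np.float64(-8.9))]
-0.09 [(222, np.float64(-32.2), np.float64(-10.2))]
-0.08 [(235, np.float64(-32.6), np.float64(-9.7))]
-0.07 [(228, np.float64(-32.3), np.float64(-9.9))]
-0.06 [(220, np.float64(-31.7), np.float64(-9.0))]
-0.05 [(215, np.float64(-31.2), np.float64(-9.1))]
-0.04 [(228, np.float64(-31.9), np.float64(-9.1))]
-0.03 [(218, np.float64(-31.1), np.float64(-9.1))]
top0
-0.12 [(18, np.float64(-33.7), np.float64(-12.7))]
-0.11 [(23, np.float64(-33.3), np.float64(-8.8)), (2, np.float64(25.7), np.float64(28.4))]
-0.1 [(21, np.float64(-32.4), np.float64(-10.8)), (10, np.float64(21.5), np.float64(31.7))]
-0.09 [(20, np.float64(-31.6), np.float64(-10.1)), (12, np.float64(21.7), np.float64(32.8))]
-0.08 [(16, np.float64(-30.9), np.float64(-11.8)), (13, np.float64(20.0), np.float64(31.3))]
-0.07 [(17, np.float64(-32.6), np.float64(-11.1)), (10, np.float64(18.9), np.float64(29.5))]
-0.06 [(21, np.float64(-31.8), np.float64(-10.2)), (9, np.float64(19.1), np.float64(27.3))]
-0.05 [(21, np.float64(-31.0), np.float64(-9.5)), (13, np.float64(17.5), np.float64(28.8))]
-0.04 [(17, np.float64(-30.2), np.float64(-11.5)), (9, np.float64(15.9), np.float64(26.8))]
-0.03 [(17, np.float64(-29.6), np.float64(-10.2)), (8, np.float64(16.7), np.float64(24.9))]
[0.65167207 0.18724085 0.21074825]
```

Request:
arm_command --pt "0 3 3 0 -0.18" --pt "0 6 6 0 -0.36" --pt "0 9 9 0 -0.54" --pt "0 12 12 0 -0.72" --pt "0 15.7 16.4 1 -0.9" --pt "0 15.7 16.4 3 -1.08" --pt "0 15.7 16.4 5 -1.26" --pt "0 15.7 16.4 7 -1.44" --pt "0 15.7 16.4 9 -1.568" --pt "0 15.7 16.4 10.7 -1.568" --pt "0 15.7 16.4 10.7 -1.568" --pt "0 15.7 16.4 10.7 -1.568"

```text
t: 22.72
position: [0.4799, 0.0387, 0.1009]
ee_rot: [-0.001, 1.0, -0.03, 0.004]
ft_force: [0.4, 0.1, -0.1]
finger_gap: 0.0877
grip_force: 0.0
```

```bash
python3 - <<'E'
from h import *
s=bot.sense(); q=s['position']; M=rot(s['ee_rot']); print(q,s['joints'].round(3),M.round(3),s['t'],s['finger_gap'])
print('shift cm',M.T@(np.array([.4809,.0403,.007])-q)*100,'turn',-((np.radians(266.7)-np.arctan2(M[1,1],M[0,1])+np.pi)%(2*np.pi)-np.pi))
E
```

```text
[0.47992722 0.03871203 0.1009465 ] [ 0.492  0.161 -0.583  0.003 -0.818  1.017] [[ 0.998 -0.06   0.008]
 [-0.06  -0.998  0.002]
 [ 0.008 -0.002 -1.   ]] 22.725 0.08769403636315118
shift cm [ 9.05206355e-03 -1.41505512e-01  9.39542539e+00] turn -0.0021372674076598486
```

Request:
arm_command --pt "0 0 -0.15 4 0" --pt "0 0 -0.15 7.5 0" --pt "0 0 -0.15 9 0" --pt "0 0 -0.15 9.4 0" --pt "0 0 -0.15 9.4 0" --pt "70 0 -0.1 9.4 0" --pt "100 0 0.2 9.4 0" --pt "120 0 0.4 9.4 0" --pt "150 0 0.6 9.4 0" --pt "255 0 0.7 9.4 0" --pt "255 0 0.7 9.4 0" --pt "255 0 0.7 9.4 0" --newtons 30

```text
t: 24.22
position: [0.48, 0.0315, 0.0071]
ee_rot: [-0.001, 1.0, -0.03, 0.004]
ft_force: [-0.7, -3.8, 6.1]
finger_gap: 0.0376
grip_force: 29.3
```

```bash
python3 - <<'E'
from h import *
s=bot.sense(); print(s['position'],s['finger_gap'],s['grip_force'],s['ft_force'])
p,im,d=shot('wrist','w6.png'); W=cloud(p,d)
def rect(x0,x1,y0,y1,z0,z1,n):
    m=(W[...,0]>x0)&(W[...,0]<x1)&(W[...,1]>y0)&(W[...,1]<y1)&(W[...,2]>z0)&(W[...,2]<z1)
    P=W[m]; 
    if len(P)>20: r=cv2.minAreaRect(P[:,:2].astype(np.float32)); print(n,len(P),np.round(r[0],4),np.round(r[1],4),round(r[2],2))
rect(.6,.7,.05,.125,.037,.047,'sink+mod'); rect(.54,.7,.128,.175,.028,.037,'endjaw')
k=(abs(W[...,0]-.64)<.004)&(W[...,2]>.028)&(W[...,2]<.036)&(W[...,1]<.1); print('padface',np.percentile(W[...,1][k],[1,99]) if k.any() else None)
E
```

```text
[0.48000098 0.0315016  0.00705276] 0.03762227069151353 29.28832868579775 [-0.74841823 -3.8480464   6.08790029]
endjaw 4132 [0.5736 0.1366] [0.015  0.0473] 72.94
padface None
```

View pics/w6.png

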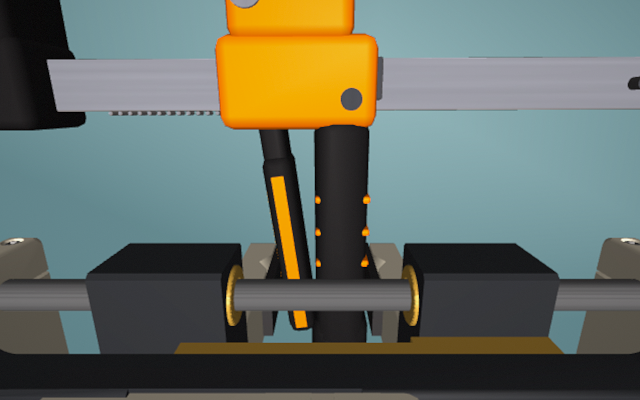

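The view shows the trigger pressed in against the handle at (290,250) and the slider block at (217–377, 35–130). The first squeeze was full (gap 38 mm), so I carry on in the same cycle.

Request:
arm_command --pt "80 0 -0.8 0 0" --pt "35 0 -1.6 0 0" --pt "35 0 -1.6 0 0" --pt "35 0 -1.6 0 0" --pt "35 0 -1.6 0 0" --pt "35 0 -1.6 0 0" --pt "90 0 -1.4 0 0" --pt "120 0 -1.1 0 0" --pt "150 0 -0.9 0 0" --pt "255 0 -0.8 0 0" --pt "255 0 -0.8 0 0" --pt "255 0 -0.8 0 0"

```text
t: 25.78
position: [0.4803, 0.0397, 0.0067]
ee_rot: [-0.001, 1.0, -0.03, 0.004]
ft_force: [-2.8, -5.1, 5.3]
finger_gap: 0.037
grip_force: 29.5
```

```bash
cat > m.py <<'E'
from h import *
s=bot.sense(); print(s['t'],s['position'].round(4),s['finger_gap'],s['ft_force'].round(1))
for f in ('w6',None):
    if f: z=np.load('pics/w6.png.npz',allow_pickle=True); im,d,p=z['im'],z['d'],z['p'].item()
    else: p,im,d=shot('wrist','last.png')
    W=cloud(p,d); I=im.astype(int)
    v,u=np.mgrid[:400,:640]
    o=(I[...,0]>180)&(I[...,2]<60)&(v>60)&(v<115)&(W[...,2]>.025)
    b=(abs(I[...,0]-I[...,2])<40)&(I[...,0]>100)&(v>65)&(v<105)&(u<210)&(W[...,2]>.015)&(W[...,2]<.027)
    print('orange+y edge',np.percentile(W[...,1][o],99).round(4),'bar y at end jaw',np.percentile(W[...,1][b],99.5).round(4))
p,im,d=shot('top'); W=cloud(p,d)
m=(W[...,2]>.0365)&(W[...,2]<.046)&(abs(W[...,0]-.648)<.04)&(W[...,1]>.04)&(W[...,1]<.135)
P=W[m]; r=cv2.minAreaRect(P[:,:2].astype(np.float32)); print('sink+mod top',np.round(r[0],4),np.round(r[1],4),round(r[2],1))
E
python3 m.py
```

```text
25.775 [0.4803 0.0397 0.0067] 0.036956568668129214 [-2.8 -5.1  5.3]
orange+y edge 0.0639 bar y at end jaw 0.1348
orange+y edge 0.071 bar y at end jaw 0.1337
sink+mod top [0.6467 0.0917] [0.0582 0.096 ] 9.5
```

Request:
arm_command --pt "80 0 -0.8 0 0" --pt "35 0 -1.6 0 0" --pt "35 0 -1.6 0 0" --pt "35 0 -1.6 0 0" --pt "35 0 -1.6 0 0" --pt "35 0 -1.6 0 0" --pt "90 0 -1.4 0 0" --pt "120 0 -1.1 0 0" --pt "150 0 -0.9 0 0" --pt "255 0 -0.8 0 0" --pt "255 0 -0.8 0 0" --pt "255 0 -0.8 0 0"

```text
t: 27.38
position: [0.4807, 0.0477, 0.0067]
ee_rot: [-0.001, 1.0, -0.03, 0.004]
ft_force: [-1.5, -5.5, 4.5]
finger_gap: 0.0367
grip_force: 29.6
```

```bash
python3 m.py && python3 - <<'E'
from h import *
p,im,d=shot('top'); c=cv2.resize(im[165:290,230:360],None,fx=4.6,fy=4.6,interpolation=cv2.INTER_CUBIC); cv2.imwrite('pics/c2.png',c[:,:,::-1])
E
```

```text
27.375 [0.4807 0.0477 0.0067] 0.036687705912084034 [-1.5 -5.5  4.5]
orange+y edge 0.0639 bar y at end jaw 0.1348
orange+y edge 0.0782 bar y at end jaw 0.133
sink+mod top [0.6437 0.0872] [0.0943 0.0625] 89.2
```

View pics/c2.png

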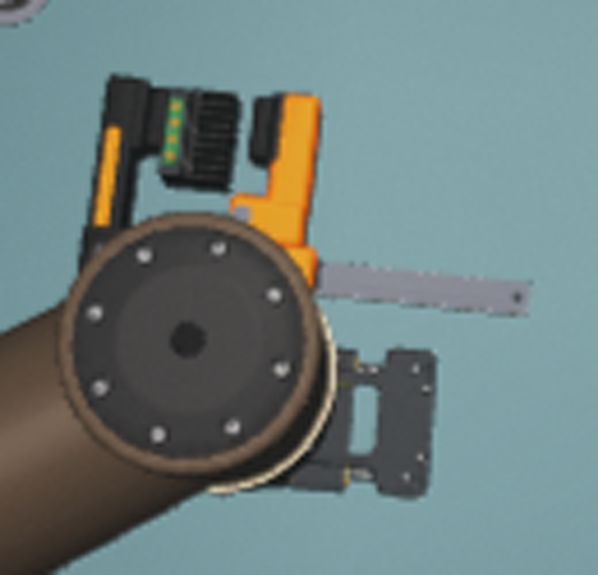

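The top crop shows the module and sink together at (165–240, 90–190), in line with the pads. The jaw pad is about 7 mm short of the fins at (250,130). I continue squeezing.

Request:
arm_command --pt "80 0 -0.8 0 0" --pt "35 0 -1.6 0 0" --pt "35 0 -1.6 0 0" --pt "35 0 -1.6 0 0" --pt "35 0 -1.6 0 0" --pt "35 0 -1.6 0 0" --pt "90 0 -1.4 0 0" --pt "120 0 -1.1 0 0" --pt "150 0 -0.9 0 0" --pt "255 0 -0.7 0 0" --pt "255 0 -0.7 0 0" --pt "255 0 -0.7 0 0"

```text
t: 29.02
position: [0.4812, 0.0548, 0.0067]
ee_rot: [-0.001, 1.0, -0.03, 0.004]
ft_force: [-1.7, -4.9, 5.3]
finger_gap: 0.0362
grip_force: 29.8
```

Request:
arm_command --pt "80 0 -0.8 0 0" --pt "35 0 -1.6 0 0" --pt "35 0 -1.6 0 0" --pt "35 0 -1.6 0 0" --pt "35 0 -1.6 0 0" --pt "35 0 -1.6 0 0" --pt "90 0 -1.2 0 0" --pt "120 0 -0.9 0 0" --pt "150 0 -0.6 0 0" --pt "255 0 -0.4 0 0" --pt "255 0 -0.4 0 0" --pt "255 0 -0.4 0 0"

```text
t: 30.52
position: [0.4813, 0.0584, 0.0067]
ee_rot: [-0.001, 1.0, -0.03, 0.004]
ft_force: [-1.1, -5.9, 5.4]
finger_gap: 0.0357
grip_force: 29.6
```

```bash
python3 m.py
```

```text
30.525 [0.4813 0.0584 0.0067] 0.0357335945212603 [-1.1 -5.9  5.4]
orange+y edge 0.0639 bar y at end jaw 0.1348
orange+y edge 0.0887 bar y at end jaw 0.1282
sink+mod top [0.6455 0.0869] [0.0952 0.0668] 83.2
```

Request:
arm_command --pt "80 0 -0.8 0 0" --pt "35 0 -1.6 0 0" --pt "35 0 -1.6 0 0" --pt "35 0 -1.6 0 0" --pt "35 0 -1.6 0 0" --pt "35 0 -1.6 0 0" --pt "90 0 -1.2 0 0" --pt "120 0 -0.8 0 0" --pt "150 0 -0.4 0 0" --pt "255 0 -0.2 0 0" --pt "255 0 -0.2 0 0" --pt "255 0 -0.2 0 0"

```text
t: 32.12
position: [0.4814, 0.0603, 0.0068]
ee_rot: [-0.001, 1.0, -0.03, 0.004]
ft_force: [-0.1, -6.0, 6.4]
finger_gap: 0.0361
grip_force: 29.5
```

```bash
python3 m.py
```

```text
32.125 [0.4814 0.0603 0.0068] 0.03605225581395731 [-0.1 -6.   6.4]
orange+y edge 0.0639 bar y at end jaw 0.1348
orange+y edge 0.091 bar y at end jaw 0.126
sink+mod top [0.6467 0.0882] [0.0958 0.0757] 87.9
```

Request:
arm_command --pt "80 0 -0.8 0 0" --pt "35 0 -1.6 0 0" --pt "35 0 -1.6 0 0" --pt "35 0 -1.6 0 0" --pt "35 0 -1.6 0 0" --pt "35 0 -1.6 0 0" --pt "90 0 -1.2 0 0" --pt "120 0 -0.8 0 0" --pt "150 0 -0.4 0 0" --pt "255 0 -0.2 0 0" --pt "255 0 -0.2 0 0" --pt "255 0 -0.2 0 0"

```text
t: 33.72
position: [0.4813, 0.0621, 0.0067]
ee_rot: [-0.001, 1.0, -0.03, 0.004]
ft_force: [0.0, -5.7, 4.3]
finger_gap: 0.0357
grip_force: 29.4
```

```bash
python3 m.py
```

```text
33.725 [0.4813 0.0621 0.0067] 0.035662162190002726 [ 0.  -5.7  4.3]
orange+y edge 0.0639 bar y at end jaw 0.1348
orange+y edge 0.0927 bar y at end jaw 0.1069
sink+mod top [0.6476 0.0865] [0.0934 0.0718] 87.2
```

Request:
arm_command --pt "80 0 -0.8 0 0" --pt "35 0 -1.6 0 0" --pt "35 0 -1.6 0 0" --pt "35 0 -1.6 0 0" --pt "35 0 -1.6 0 0" --pt "35 0 -1.6 0 0" --pt "90 0 -1.2 0 0" --pt "120 0 -0.8 0 0" --pt "150 0 -0.3 0 0" --pt "255 0 0 0 0" --pt "255 0 0 0 0" --pt "255 0 0 0 0"

```text
t: 35.33
position: [0.4815, 0.0622, 0.0068]
ee_rot: [-0.001, 1.0, -0.03, 0.004]
ft_force: [-1.3, -3.5, 4.6]
finger_gap: 0.0349
grip_force: 29.7
```

Request:
arm_command --pt "80 0 -0.8 0 0" --pt "35 0 -1.6 0 0" --pt "35 0 -1.6 0 0" --pt "35 0 -1.6 0 0" --pt "35 0 -1.6 0 0" --pt "35 0 -1.6 0 0" --pt "90 0 -1.2 0 0" --pt "120 0 -0.8 0 0" --pt "150 0 -0.3 0 0" --pt "255 0 0 0 0" --pt "255 0 0 0 0" --pt "255 0 0 0 0"

```text
t: 36.83
position: [0.4815, 0.0621, 0.0068]
ee_rot: [-0.001, 1.0, -0.03, 0.004]
ft_force: [-0.7, -5.5, 5.3]
finger_gap: 0.0348
grip_force: 29.3
```

Request:
arm_command --pt "80 0 -0.7 0 0" --pt "20 0 -1.3 0 0" --pt "0 0 -1.3 0 0" --pt "0 0 -1.3 0 0" --pt "0 0 -1.3 0 0" --pt "0 0 -1.3 0 0" --pt "0 0 -1.3 -4 0" --pt "0 0 -1.3 -9 0" --pt "0 0 -1.3 -14 0" --pt "0 0 -1.3 -20 0" --pt "0 0 2 -20 0" --pt "0 0 6 -20 0" --pt "0 3 8 -20 0" --pt "0 6 8 -20 0" --pt "0 10 8 -20 0" --pt "0 10 8 -20 0"

```text
t: 38.83
position: [0.5773, -0.0232, 0.2063]
ee_rot: [-0.001, 1.0, -0.03, 0.004]
ft_force: [0.2, 0.3, -0.4]
finger_gap: 0.0878
grip_force: 0.0
```

```bash
python3 - <<'E'
from h import *
s=bot.sense(); print(s['t'],s['position'],s['finger_gap'])
p,im,d=shot('wrist','w9.png'); a=im
p2,im2,d2=shot('top','t9.png')
c=cv2.resize(im2[165:290,230:360],None,fx=3.2,fy=3.2,interpolation=cv2.INTER_CUBIC)
a=cv2.resize(a,(384,240)); o=np.zeros((400,800,3),np.uint8); o[:240,:384]=a; o[:,384:]=c[:400,:416]
cv2.imwrite('pics/c9.png',o[:,:,::-1])
E
```

```text
38.825 [ 0.57731881 -0.02322498  0.20634131] 0.0878103602844162
```

View pics/c9.png

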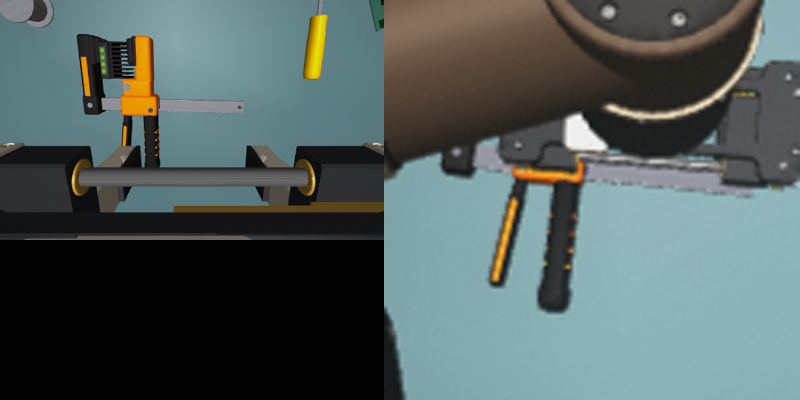

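The wrist view shows the sink and module held between the jaws at (100–135, 38–78). The top view shows the trigger sprung back. I now check the jaw travel.

```bash
python3 - <<'E'
from h import *
def load(f):
    z=np.load(f'pics/{f}.png.npz',allow_pickle=True); d,p,im=z['d'],z['p'].item(),z['im'].astype(int); return cloud(p,d),im
def ana(f,ej,O=None,a=None):
    W,I=load(f); v,u=np.mgrid[:400,:640]
    if ej:
        m=(u>ej[0])&(u<ej[1])&(v>ej[2])&(v<ej[3])&(W[...,2]>.029)&(W[...,2]<.038)&(I[...,1]<200)
        # end jaw body: farthest +y strip
        P=W[m]; r=cv2.minAreaRect(P[:,:2].astype(np.float32)); print(f,len(P),r)
    o=(I[...,0]>150)&(I[...,2]<70)&(I[...,1]>80)&(W[...,2]>.029)&(W[...,2]<.04)
    a=np.radians(-3.3); ex=np.array([np.cos(a),np.sin(a)]); ey=np.array([-np.sin(a),np.cos(a)])
    P=W[o][:,:2]; k=(P[:,1]>-.03)&(P[:,1]<.2)
    X=P@ex; Y=P@ey
    for x0 in (.62,.63,.64,.65): 
        q=np.sort(Y[k&(abs(X-x0)<.003)]); print(x0,[(round(g[0],4),round(g[-1],4)) for g in np.split(q,np.nonzero(np.diff(q)>.004)[0]+1)] if len(q) else None)
ana('w5',None); ana('w9',(125,175,55,195)); ana('top0',None)
W,I=load('w9')
m=(W[...,2]>.037)&(W[...,2]<.047)&(abs(W[...,0]-.648)<.045)&(W[...,1]>.05)&(W[...,1]<.14)
P=W[m]; r=cv2.minAreaRect(P[:,:2].astype(np.float32)); print('pair',len(P),r)
E
```

```text
0.62 [(np.float64(0.0636), np.float64(0.0675)), (np.float64(0.183), np.float64(0.1908))]
0.63 [(np.float64(0.0636), np.float64(0.0642)), (np.float64(0.1831), np.float64(0.191))]
0.64 [(np.float64(0.0637), np.float64(0.064))]
0.65 [(np.float64(0.0636), np.float64(0.0642))]
w9 3821 ((0.6429604887962341, 0.13358059525489807), (0.03557094186544418, 0.12558649480342865), 83.9639663696289)
0.62 [(np.float64(0.0791), np.float64(0.1132)), (np.float64(0.1211), np.float64(0.1224)), (np.float64(0.176), np.float64(0.1844))]
0.63 [(np.float64(0.0782), np.float64(0.1218)), (np.float64(0.175), np.float64(0.1843))]
0.64 [(np.float64(0.0778), np.float64(0.1023)), (np.float64(0.1747), np.float64(0.1834))]
0.65 [(np.float64(0.0774), np.float64(0.101)), (np.float64(0.1743), np.float64(0.1839))]
0.62 [(np.float64(0.0427), np.float64(0.0649)), (np.float64(0.1824), np.float64(0.1877))]
0.63 [(np.float64(0.0436), np.float64(0.0631)), (np.float64(0.1834), np.float64(0.1892))]
0.64 [(np.float64(0.0446), np.float64(0.061))]
0.65 [(np.float64(0.0428), np.float64(0.0619))]
pair 2022 ((0.6569727063179016, 0.09843917191028595), (0.08170314878225327, 0.07094067335128784), 89.48681640625)
```

```bash
python3 -c "
from cell import bot
print(bot.hand_in())"
```

```text
the job is handed in; nothing more can be done
None
```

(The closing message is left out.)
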